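Draw the jig's bolt over its detent and tip the anvil slot-up

TASK

Make the bend jig ready: take the bolt by its upright handle, lift it over the detent ridge without ramming it, slide it away from the anvil all the way to its end stop and let it drop into the gap there. Then tip the slotted anvil a quarter turn towards the front of the jig (the robot's side), over its lower front edge and without carrying it through the air, so that its slot faces up, and leave it lying flat on the bed. Leave everything else where it is.

Things in the scene. Friction and masses are not known exactly. Their poses are not given: they have to be found in the camera images.
- jig: Green bend jig, fixed to the counter; position and yaw vary. Origin on the counter under the bolt's line; x points to the jig's back (away from the robot), y along the bolt in its opening direction, z up. All x, y, z below are in this frame.
- bed (a point): Point on the flat bed: its top is at z 20 mm and reaches from x -85 to 115 and y -215 to 150 mm.
- hood_edge (a point): Middle of the lower front edge of the hood that overhangs the bolt: underside z 142 mm, front x 22 mm, y -50 to 150 mm (its motor to y 250), 75 mm thick, on a column from x 65 mm back, y -15 to 135. Under it the handle is reached only with the gripper leaning about 25 to 45 degrees towards the front (-x), its fingers closing along y.
- keeper_by_anvil (a point): Top of the first of two keepers, bridges over the bolt's bar: 10 mm long in y, 31 mm wide in x, top at z 67 mm, at y -50 mm. They let the bar rise 16 mm at most.
- keeper_far (a point): Top of the second keeper, same size as keeper_by_anvil, at y 112 mm.
- ridge_about (a point): Typical (NOT measured) place of the front edge of the detent ridge that the foot meets, y 19 mm; the true edge is at y 11 to 27 mm and differs from jig to jig. The ridge is steel, 10 mm high (top z 30 mm), 36 mm long in y, 36 mm wide. After it comes a gap 22 mm long in y, then the end stop.
- stop_about (a point): Typical (NOT measured) place of the end stop's face, y 77 mm; truly y 69 to 85 mm, always 58 mm beyond the ridge's front edge. A fork of two posts astride the bar, top at z 60 mm, rigid: the foot meets it also when lifted. Find it by feel.
- bolt_grip (a point): Middle of the upright square handle (14 x 14 mm, z 45 to 106 mm) of the loose steel bolt; pinch here. At z 89 mm at rest. The foot must rise more than 9 mm to pass the ridge (11 to 14 is right). Bolt about 0.35 kg; axes parallel to the jig's. At the start y -6 to 2 mm.
- bolt: Loose steel bolt; origin in the middle of the underside of its foot, 68 mm straight under bolt_grip; foot 16 mm in y, 30 in x, 12 mm below the bar. z 21 mm at rest, shut or open; open it is at y 55 to 77. The bar is 12 x 12 mm (z 33 to 45), from 135 mm on the -y side of the foot, across the anvil's front, to 119 mm on the +y side.
- anvil_center (a point): Centre of the loose aluminium anvil, 50 (x) x 56 (y) x 50 (z) mm, 0.36 kg, standing on the bed (centre z 45 mm) near x 40, y -142. A slot 20 mm wide, 12 deep, runs along y through its +x face, which at first looks to the jig's back; this x axis must end pointing up. Pinch the plain +y and -y faces. Tipped forward it lies 50 mm further front, centre again at z 45.
- roller: Bystander: steel roller, 22 mm diameter, 30 mm high, upright on the front of the bed, in front of the handle's way. Origin under its centre.
- gauge: Bystander: dark steel block 30 x 18 x 14 mm on the front of the bed. Origin under its centre.
- strip: Bystander: flat dark steel strip 26 x 150 x 6 mm on the counter. Origin under its centre.
- strip2: Bystander: flat steel strip 26 x 190 x 6 mm on the counter. Origin under its centre.
- tape: Bystander: paper roll, 90 mm diameter, 45 mm high. Origin under its centre.
- cup: Bystander: grey plastic cup, 72 mm wide, 95 mm high. Origin under its centre.
- spanner: Bystander: spanner 150 mm long lying on the counter. Origin under its centre.
Mind the look-alikes: they are no part of the job. Of the things shaped like the part that bears anvil_center, the aluminium one is meant.

How it is judged:
By the outcome, as a careful person would: the job done as asked, in the order asked, and still so for the second after the job is handed in, with the robot touching nothing.
It also fails if it takes over 48 s, if anything falls off the work surface, if the arm or the gripper's body presses on something with over 40 N, if the wrist force passes 120 N, or if a joint passes its speed limit or range.

ROBOT

A 6-joint arm with a two-finger parallel gripper is mounted at the origin on the work surface. World frame = base frame: x ahead of the robot, y to its left, z up, the work surface at z = 0. Lengths are in m, angles in rad, forces in N, time in s.
With the tool pointing down it reaches from about 0.3 to 0.775 m from the base axis. Payload 14.6 kg.
Tool frame: the origin (TCP) lies at the very end of the fingers, on their centre line; the grasp point (between the pads) lies 19 mm behind it (env.grip_point_offset is the z of the grasp point in the tool frame, in m); z points along the fingers, y is the direction in which the jaws open and shut (so a half turn about z gives the same grasp; the last joint's range is limited). The gripper opens to 85 mm and grips with 20 to 120 N. Pads are 22 mm wide; open, the fingers measure 114 mm over their backs; the gripper's body (76 mm by 85 mm) begins 54 mm behind the grasp point. The pads swing forward as they close: fully open they stand 13 mm farther back than shut.
Start: joints at [-1.404, 0.3, 1.521, -0, 1.321, -0.067], TCP at [0.127, -0.535, 0.231] pointing down, gripper open.
Joint ranges: [-3.03, 3.03], [-0.79, 2.21], [0.23, 2.52], [-1.04, 4.18], [0, 3.07], [-2.55, 2.55]. Speed limits (rad/s): [2.22, 2.22, 2.57, 3.14, 3.14, 3.14].

INTERFACE

Orientations are given as a unit quaternion [w, x, y, z].
In Python, from station import monitor, optics, env gives the robot as it stands.
- The arm moves only by the tool apply_moves, never from a script. Its argument "moves" is one flat list of numbers, 7 for each row, row after row: the closure, from 0 (fully open) to 1 (shut), then the shift along the world's x, y, z in mm, then the turn, a rotation vector about the world's x, y, z in degrees. A call has 1 to 8 rows; each row shifts and turns the commanded pose from where the row before left it; what a row does not reach is not made up. A row lasts 1/12 s, in which the tool goes at most 41.7 mm and 7.16 degrees, less where a joint would pass 70% of its speed; a pose out of reach is approached as far as the arm can. A call is refused whole if a number of a shift passes 41.7 or a number of a turn 7.16, either way. A call with a gripper value outside its range is refused whole. The fingers move at their own pace and stop on an object; the grip force is fixed at half the most. Time passes only in rows, so rows that do not move let the fingers close. It gives the time, the measured TCP pose, the force and the opening at its end, in the units of the state.
- monitor.sense(): the state, without advancing time (a new reading comes with each control period).
- optics.grab_frame(name): name is "scene" or "top" or "wrist"; returns a dict with "image" (400x640x3 uint8, red, green, blue), "fx", "fy", "cx", "cy" (pixels), "cam_to_world" (4x4, takes a point from camera to world coordinates); the wrist camera has in their place "mount" (4x4, takes a point from camera to tool coordinates, whose origin is the TCP and whose axes are the flange's). Camera axes: x right, y down, z forward; pixel columns grow to the right and rows downward; lengths in m; the calibration is good to about 2 mm. A picture is of the moment at which its call begins: read the wrist's pose just before it. There is no depth.
- env.hand_in(): hands the job in, once; it reports no verdict.
The state is a dict: "time_s": time; "qpos": joint angles; "qd": joint speeds; "effort": joint torques, N m; "tcp_pos": TCP position; "ee_rot": TCP orientation; "force": force on the tool from outside, world axes, zero at the start; "wrist_torque": the same for the moment, N m; "grip_width": finger opening in m.
Only numpy, scipy, OpenCV 4.12 (cv2) and the standard library are available. Lean on these libraries where they do the work, as an engineer would, in place of code of your own. Each camera call takes 0.05 s, during which the arm holds its last target. There are 200 camera calls.

## Working session

There is one attempt and no reset: what is moved stays moved. The work goes in short steps, Python scripts to look and compute and a tool call to move; the robot and the scene stay as the last step left them, time stands still between calls to the robot, and variables do not carry over. Pictures are saved under pics/ and viewed, about 8 in all and at most 12, crops included, and the job is handed in when it is done.

Besides the shell and the picture viewer there is one more tool, called after "Request:" as name(argument=value, ...), one argument or row to a line, values as JSON. apply_moves: Moves the arm, as the interface text tells. Its arguments: {"type":"object","properties":{"moves":{"type":"array","items":{"type":"number"}}},"required":["moves"]}

```bash
ls; mkdir -p pics; python3 - <<'E'
from station import monitor, optics, env
import cv2, numpy as np
s=monitor.sense(); print(s, env.grip_point_offset)
for n in ("scene","top"):
    f=optics.grab_frame(n); cv2.imwrite(f"pics/{n}0.png",f["image"][:,:,::-1]); print(n,f["fx"],f["fy"],f["cx"],f["cy"],np.round(f["cam_to_world"],4).tolist())
E
```

```text
pics
{'time_s': 0.0, 'qpos': array([-1.40362930e+00,  3.00451882e-01,  1.52158964e+00,  4.08628367e-05,
        1.32069964e+00, -6.66055350e-02]), 'qd': array([ 1.22649025e-03,  9.15009166e-04,  5.74024040e-04,  2.88963373e-06,
        8.72299744e-04, -7.20610517e-04]), 'effort': array([ 4.50698033e-03, -5.43492222e+01, -3.61790013e+01,  1.25749066e-04,
        4.08301232e-03, -1.78498078e-05]), 'tcp_pos': array([ 0.12737127, -0.53480547,  0.23072823]), 'ee_rot': array([-5.74527091e-04,  9.93177000e-01,  1.16615252e-01, -9.09411423e-06]), 'force': array([-0.14973134,  0.82258646,  0.20899749]), 'wrist_torque': array([0.05386995, 0.01626533, 0.03003483]), 'grip_width': 0.08547011804872767} -0.0187
scene 478.58475171742526 478.58475171742526 328.8809272375029 193.89656407782786 [[-0.9853, -0.1125, 0.1288, 0.3123], [-0.1707, 0.691, -0.7024, 0.8688], [-0.01, -0.714, -0.7001, 1.0038], [0.0, 0.0, 0.0, 1.0]]
top 447.3327459928586 447.3327459928586 318.55950438396127 195.87849877623754 [[0.0256, -0.9882, 0.1512, 0.2871], [-0.9996, -0.0273, -0.0094, -0.0276], [0.0134, -0.1509, -0.9885, 1.4877], [0.0, 0.0, 0.0, 1.0]]
```

View pics/scene0.png

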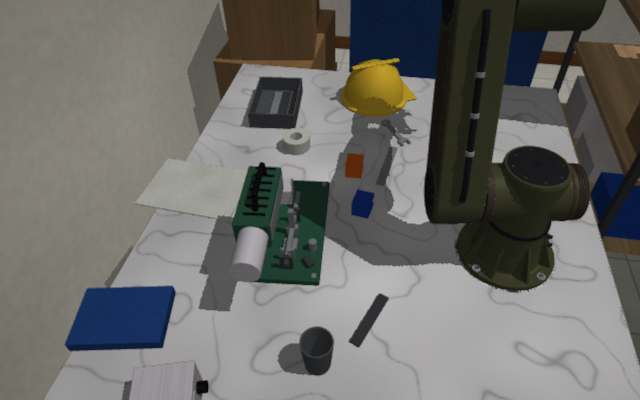

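View pics/top0.png

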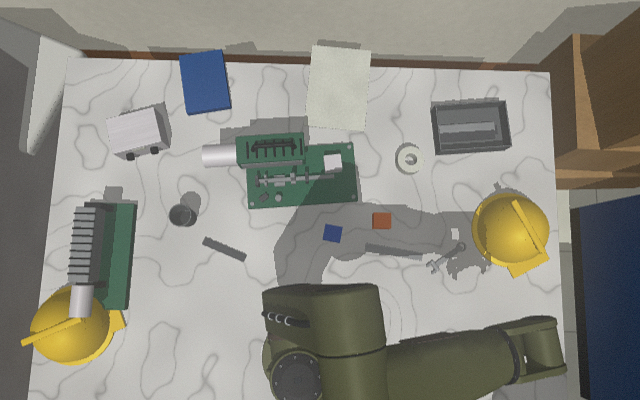

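Scene/top views: the green jig is centred at top (300,172), and its motor at (218,155) points to world +y. A second, unreachable jig-like machine stands at (100,255). Anvil-shaped candidates are the pale block at (332,162) on the bed, the blue one at (332,233) and the orange one at (381,220), both on the counter. The pale metallic one on the bed fits. I'll confirm it in a crop.

```bash
python3 - <<'E'
import cv2
a=cv2.imread('pics/top0.png')[120:215,238:368]; b=cv2.imread('pics/scene0.png')[155:290,225:340]
cv2.imwrite('pics/topc.png',cv2.resize(a,None,fx=6,fy=6,interpolation=cv2.INTER_CUBIC))
cv2.imwrite('pics/scc.png',cv2.resize(b,None,fx=4.4,fy=4.4,interpolation=cv2.INTER_CUBIC))
E
```

```text
(no output)
```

View pics/topc.png

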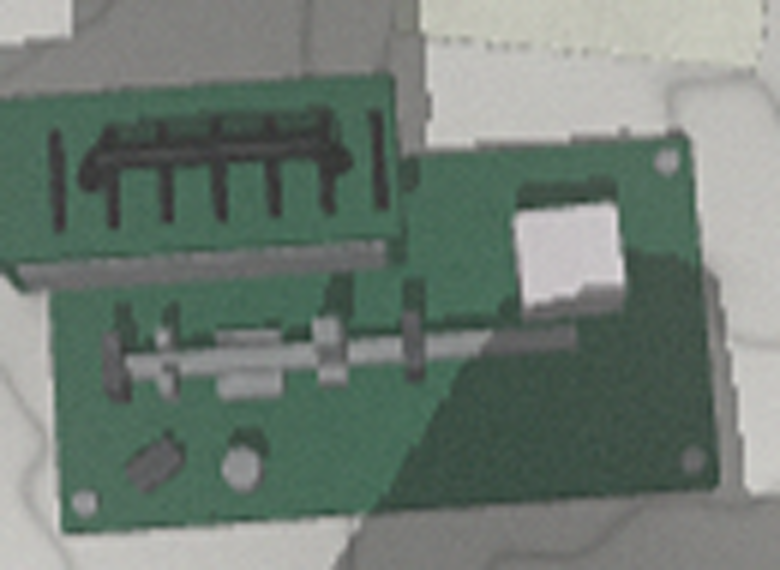

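View pics/scc.png

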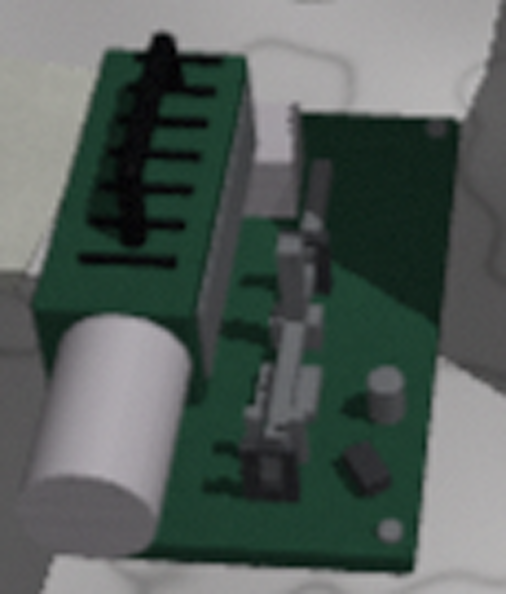

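The crop confirms it: pale aluminium anvil at crop (570,255), 4-sided, slot side hidden at the back. Bolt handle at crop (330,345), keepers at (413,345) and (168,360), ridge ~(250,365), roller (243,467), gauge (155,463). Bed corners: (62,532), (718,487), (690,133).

```bash
cat > h.py <<'E'
import numpy as np, cv2
from scipy.spatial.transform import Rotation as R
from station import monitor, optics, env
def ray(f,px,T=None):
    T=np.array(f["cam_to_world"]) if T is None else T
    d=T[:3,:3]@np.array([(px[0]-f["cx"])/f["fx"],(px[1]-f["cy"])/f["fy"],1]); return T[:3,3],d/np.linalg.norm(d)
def onz(f,px,z,T=None):
    o,d=ray(f,px,T); return o+d*(z-o[2])/d[2]
def tri(r1,r2):
    A=[];b=[]
    M=sum(np.eye(3)-np.outer(d,d) for o,d in (r1,r2)); v=sum((np.eye(3)-np.outer(d,d))@o for o,d in (r1,r2))
    p=np.linalg.solve(M,v); return p,[np.linalg.norm(np.cross(p-o,d)) for o,d in (r1,r2)]
def proj(f,p,T=None):
    T=np.array(f["cam_to_world"]) if T is None else T
    c=T[:3,:3].T@(np.asarray(p)-T[:3,3]); return np.array([f["cx"]+f["fx"]*c[0]/c[2],f["cy"]+f["fy"]*c[1]/c[2]])
def tool():
    s=monitor.sense(); T=np.eye(4); q=s["ee_rot"]; T[:3,:3]=R.from_quat([q[1],q[2],q[3],q[0]]).as_matrix(); T[:3,3]=s["tcp_pos"]; return T,s
E
python3 - <<'E'
from h import *
np.set_printoptions(precision=4,suppress=True)
ft=optics.grab_frame("top"); fs=optics.grab_frame("scene")
t=lambda c:((c[0]+.5)/6-.5+238,(c[1]+.5)/6-.5+120)
s=lambda c:((c[0]+.5)/4.4-.5+225,(c[1]+.5)/4.4-.5+155)
J=np.array([[-85,150],[-85,-215],[115,-215]])/1000
def fit(W):
    a=J-J.mean(0); b=W-W.mean(0); th=np.arctan2((a[:,0]*b[:,1]-a[:,1]*b[:,0]).sum(),(a*b).sum())
    Rm=np.array([[np.cos(th),-np.sin(th)],[np.sin(th),np.cos(th)]]); o=W.mean(0)-Rm@J.mean(0); return th,o,Rm,W-(J@Rm.T+o)
Wt=np.array([onz(ft,t(c),.02)[:2] for c in [(62,530),(718,486),(690,133)]])
Ws=np.array([onz(fs,s(c),.02)[:2] for c in [(413,560),(458,118)]])
th,o,Rm,e=fit(Wt); print(Wt,np.degrees(th),o,e); print("scene corners FL, FR",Ws)
toj=lambda p:np.r_[Rm.T@(p[:2]-o),p[2]]
print("anvil top c",toj(onz(ft,t((568,253)),.07)))
print("anvil top front corners",[toj(onz(ft,t(c),.07)) for c in [(524,308),(626,290),(616,202),(515,212)]])
print("handle top",toj(onz(ft,t((329,328)),.106)),"scene",toj(onz(fs,s((290,242)),.106)))
print("keepers",toj(onz(ft,t((413,340)),.067)),toj(onz(ft,t((168,345)),.067)))
print("bar end -y top",toj(onz(ft,t((577,333)),.045)))
print("hood front edge ends",[toj(onz(ft,t(c),.142)) for c in [(388,262),(20,290)]])
E
```

```text
[[ 0.465   0.1904]
 [ 0.4993 -0.1702]
 [ 0.7001 -0.1519]] 5.571908505010868 [0.564  0.0508] [[ 0.0002 -0.0014]
 [-0.0009  0.0012]
 [ 0.0007  0.0001]]
scene corners FL, FR [[ 0.4656  0.1922]
 [ 0.503  -0.1711]]
anvil top c [ 0.04   -0.1379  0.07  ]
anvil top front corners [array([ 0.0114, -0.1119,  0.07  ]), array([ 0.0175, -0.1676,  0.07  ]), array([ 0.0664, -0.166 ,  0.07  ]), array([ 0.0646, -0.1109,  0.07  ])]
handle top [ 0.0002 -0.0075  0.106 ] scene [ 0.0009 -0.0095  0.106 ]
keepers [-0.0015 -0.051   0.067 ] [0.0049 0.0806 0.067 ]
bar end -y top [ 0.0006 -0.1409  0.045 ]
hood front edge ends [array([ 0.0252, -0.041 ,  0.142 ]), array([0.0235, 0.1475, 0.142 ])]
```

Jig fit: the origin is at world (0.564, 0.0508), yaw 5.6°, with ≤1.5 mm residuals. The handle is at y ≈ -6 to -8, the anvil at about (40,-139), and the hood edge agrees. I'm moving now.

Request:
apply_moves(
  moves=[0.5,12,20,15,0,0,-1,0.5,16,24,15,0,0,-1,0.5,16,24,15,0,0,-1,0.5,16,24,15,0,0,-1,0.5,16,24,15,0,0,-1,0.5,16,24,15,0,0,-1,0.5,16,24,15,0,0,-1,0.5,16,24,15,0,0,-1],
)

```text
time_s: 0.87
tcp_pos: [0.2518, -0.3457, 0.352]
ee_rot: [0.0, 0.999, 0.047, 0.0]
force: [0.8, -0.8, 0.0]
grip_width: 0.0428
```

Request:
apply_moves(
  moves=[0.5,16,24,0,0,0,0,0.5,16,24,0,0,0,0,0.5,16,24,0,0,0,0,0.5,16,24,0,0,0,0,0.5,16,24,0,0,0,0,0.5,16,24,0,0,0,0,0.5,16,24,0,0,0,0,0.5,16,24,0,0,0,0],
)

```text
time_s: 1.53
tcp_pos: [0.3799, -0.1536, 0.3513]
ee_rot: [0.0, 0.999, 0.047, 0.0]
force: [0.2, -1.4, 0.0]
grip_width: 0.0431
```

Request:
apply_moves(
  moves=[0.5,16,24,0,0.5,-5,0,0.5,16,24,-10,0.5,-5,0,0.5,16,24,-20,0.5,-5,0,0.5,16,24,-20,0.5,-5,0,0.5,16,24,-20,0.5,-5,0,0.5,8,24,-20,0.5,-5,0,0.5,0,20,-20,0.5,-5,0,0.5,0,0,0,0,0,0],
)

```text
time_s: 2.2
tcp_pos: [0.4645, 0.0115, 0.2357]
ee_rot: [-0.017, 0.952, 0.045, 0.301]
force: [-1.3, 0.3, -0.7]
grip_width: 0.043
```

```bash
cat >> h.py <<'E'
TH=np.radians(5.57); O=np.array([.564,.0508,0]); RJ=R.from_euler('z',TH).as_matrix()
def toj(p): return RJ.T@(np.asarray(p)-O)
def tow(p): return O+RJ@np.asarray(p)
def goto(pj,tilt,yaw_extra=0,q=None):
    """world shift mm and rotvec deg from current measured pose to TCP pj (jig, m) with lean tilt deg"""
    T,s=tool()
    z=np.array([np.sin(np.radians(tilt)),0,-np.cos(np.radians(tilt))]); y=np.array([0,-1.,0]); x=np.cross(y,z)
    G=R.from_euler('z',yaw_extra,degrees=True).as_matrix()@RJ@np.c_[x,y,z]
    print("t",s["time_s"],"F",np.round(s["force"],1),"w",round(s["grip_width"],4),"tcp jig mm",np.round(1e3*toj(T[:3,3]),1))
    print("shift",np.round(1e3*(tow(pj)-T[:3,3]),1),"rot",np.round(np.degrees(R.from_matrix(G@T[:3,:3].T).as_rotvec()),2))
E
python3 - <<'E'
from h import *
goto([-.058,-.0065,.172],35)
print(monitor.sense()["qpos"])
f=optics.grab_frame("wrist"); cv2.imwrite("pics/w1.png",f["image"][:,:,::-1])
print(f["fx"],f["cx"],f["cy"],np.round(f["mount"],4).tolist())
E
```

```text
t 2.2 F [-1.3  0.3 -0.7] w 0.043 tcp jig mm [-102.9  -29.5  235.7]
shift [ 42.4  27.2 -63.7] rot [-0.28  0.04  0.02]
[-0.12249518 -0.18717954  2.1327799   0.22755654  0.60818209  1.20517813]
314.1690578756666 319.9935814322093 197.39296401336068 [[0.0006, -0.9626, -0.2708, 0.0676], [1.0, 0.0004, 0.0008, -0.0004], [-0.0007, -0.2708, 0.9626, -0.142], [0.0, 0.0, 0.0, 1.0]]
```

View pics/w1.png

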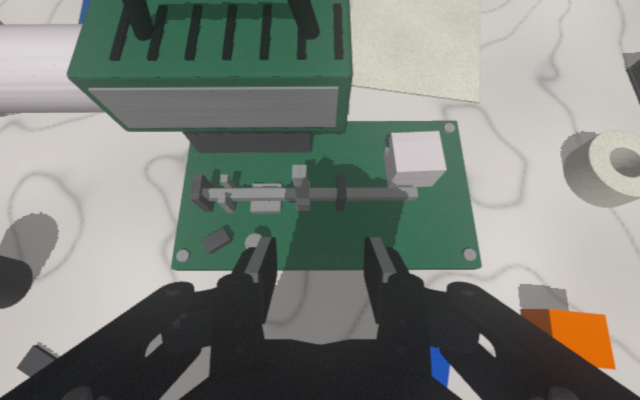

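Wrist view: handle top (300,172), keepers at (340,192) and (200,192), fork (226,180), ridge (266,197), roller (254,242), gauge (216,240), anvil top (415,150).

```bash
python3 - <<'E'
from h import *
np.set_printoptions(precision=1,suppress=True)
T,s=tool(); f=optics.grab_frame("wrist"); M=T@np.array(f["mount"])
im=f["image"]; cv2.imwrite("pics/w1c.png",cv2.resize(im[115:275,165:485,::-1],None,fx=2.5,fy=2.5,interpolation=cv2.INTER_CUBIC))
for n,p,z in [("handle top",(300,171),.106),("k near",(340.5,180),.067),("k far",(203,182),.067),("bar end",(417,190),.045),("FL",(172,269),.02),("FR",(481,265),.02),("BR",(457,122),.02),("ridge right top edge",(283,188),.03),("anvil top c",(417,153),.07)]:
    print(n,1e3*toj(onz(f,p,z,M)))
E
```

```text
handle top [  0.7 -10.  106. ]
k near [  7.  -52.9  67. ]
k far [  4.8 101.5  67. ]
bar end [   3.2 -144.7   45. ]
FL [-85.8 143.3  20. ]
FR [ -81.2 -218.2   20. ]
BR [ 112.3 -217.9   20. ]
ridge right top edge [11.7 16.1 30. ]
anvil top c [  39.2 -141.2   70. ]
```

View pics/w1c.png

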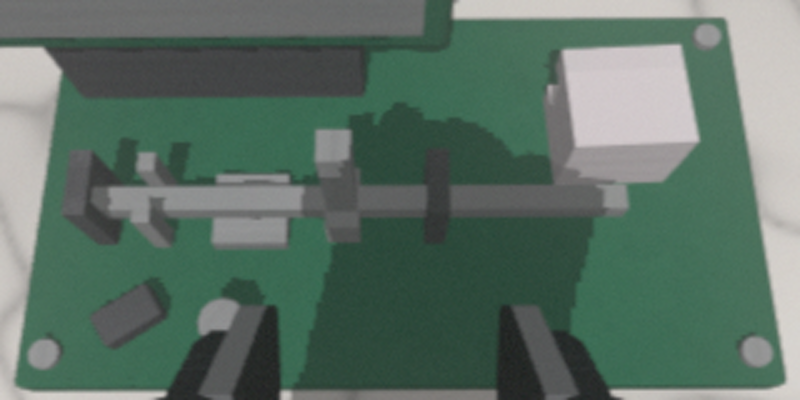

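Wrist reads y about 3 mm low by the known corners, so the handle is at y ≈ -6.5, x ≈ 0. I'm approaching along the tool axis.

Request:
apply_moves(
  moves=[0.6,14,9,-21,-0.3,0,0,0.6,14,9,-21,0,0,0,0.6,14,9,-21,0,0,0,0.6,13,1,-19,0,0,0,0.6,13,1,-19,0,0,0,0.6,13,1,-19,0,0,0,0.6,0,0,0,0,0,0],
)

```text
time_s: 2.88
tcp_pos: [0.5498, 0.0382, 0.119]
ee_rot: [-0.013, 0.953, 0.045, 0.3]
force: [-0.3, 0.1, -0.8]
grip_width: 0.0341
```

```bash
python3 - <<'E'
from h import *
goto([.0107,-.0065,.0737],35)
T,s=tool(); f=optics.grab_frame("wrist"); cv2.imwrite("pics/w2.png",f["image"][:,:,::-1])
E
```

```text
t 2.8833 F [-0.3  0.1 -0.8] w 0.0341 tcp jig mm [-15.3 -11.1 119. ]
shift [ 25.5   7.1 -45.3] rot [ 0.1  -0.07  0.16]
```

View pics/w2.png

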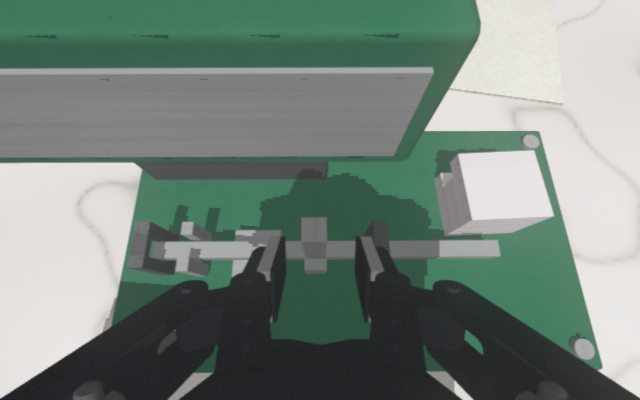

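The handle at (314,240) lies ~6 px left of the pad centre (320). This agrees with the computed +5 mm y correction. I'm going in and closing.

Request:
apply_moves(
  moves=[0.6,8,3,-15,0,0,0,0.6,9,2,-15,0,0,0,0.6,8,2,-15,0,0,0,0.6,0,0,0,0,0,0,1,0,0,0,0,0,0,1,0,0,0,0,0,0,1,0,0,0,0,0,0,1,0,0,0,0,0,0],
)

```text
time_s: 3.6
tcp_pos: [0.5739, 0.0457, 0.0781]
ee_rot: [-0.013, 0.952, 0.046, 0.303]
force: [-4.2, -2.0, 8.6]
grip_width: 0.0129
```

```bash
python3 - <<'E'
from h import *
goto([.0107,-.0065,.0737+.0125],35)
E
```

```text
t 3.6 F [-4.2 -2.   8.6] w 0.0129 tcp jig mm [ 9.4 -6.  78.1]
shift [ 1.3 -0.3  8.1] rot [0.1  0.32 0.14]
```

Gripped (12.9 mm). Now I lift in small steps, watching height and force.

Request:
apply_moves(
  moves=[1,0,0,4,0,0,0,1,0,0,4,0,0,0,1,0,0,3,0,0,0,1,0,0,0,0,0,0,1,0,0,0,0,0,0],
)

```text
time_s: 4.02
tcp_pos: [0.5734, 0.046, 0.0875]
ee_rot: [-0.013, 0.952, 0.046, 0.302]
force: [-0.0, -0.2, -3.5]
grip_width: 0.0129
```

Request:
apply_moves(
  moves=[1,0,0,3,0,0,0,1,0,0,0,0,0,0,1,-0.5,5,0,0,0,0,1,-0.5,5,0,0,0,0,1,-0.5,5,0,0,0,0,1,0,0,0,0,0,0],
)

```text
time_s: 4.52
tcp_pos: [0.5718, 0.0616, 0.0901]
ee_rot: [-0.014, 0.952, 0.046, 0.301]
force: [0.8, 0.2, -2.6]
grip_width: 0.0129
```

Request:
apply_moves(
  moves=[1,-0.5,5,0,0,0,0,1,-0.5,5,0,0,0,0,1,-0.5,5,0,0,0,0,1,-0.5,5,0,0,0,0,1,-0.5,5,0,0,0,0,1,-0.5,5,0,0,0,0,1,0,0,0,0,0,0],
)

```text
time_s: 5.1
tcp_pos: [0.5688, 0.0914, 0.0902]
ee_rot: [-0.013, 0.952, 0.046, 0.302]
force: [0.2, -0.5, -3.0]
grip_width: 0.0129
```

Request:
apply_moves(
  moves=[1,-0.5,4,0,0,0,0,1,-0.5,4,0,0,0,0,1,-0.5,4,0,0,0,0,1,0,0,0,0,0,0],
)

```text
time_s: 5.43
tcp_pos: [0.5674, 0.1031, 0.0902]
ee_rot: [-0.013, 0.952, 0.046, 0.302]
force: [0.4, -0.3, -2.6]
grip_width: 0.0128
```

```bash
python3 - <<'E'
from h import *
goto([.0094,.06,.090],35)
E
```

```text
t 5.4333 F [ 0.4 -0.3 -2.6] w 0.0128 tcp jig mm [ 8.4 51.7 90.2]
shift [ 0.2  8.4 -0.2] rot [0.11 0.14 0.1 ]
```

Bolt at y ≈ 51.7. Now I feel for the stop (61 to 77).

Request:
apply_moves(
  moves=[1,0,3,0,0,0,0,1,0,3,0,0,0,0,1,0,2,0,0,0,0,1,0,0,0,0,0,0],
)

```text
time_s: 5.77
tcp_pos: [0.5674, 0.1112, 0.0903]
ee_rot: [-0.013, 0.952, 0.046, 0.302]
force: [0.2, 0.1, -3.2]
grip_width: 0.0131
```

Request:
apply_moves(
  moves=[1,0,1.5,0,0,0,0,1,0,1.5,0,0,0,0,1,0,0,0,0,0,0],
)

```text
time_s: 6.02
tcp_pos: [0.5674, 0.1141, 0.0903]
ee_rot: [-0.013, 0.952, 0.046, 0.302]
force: [-0.3, 0.2, -3.4]
grip_width: 0.0127
```

Request:
apply_moves(
  moves=[1,0,1.5,0,0,0,0,1,0,1.5,0,0,0,0,1,0,0,0,0,0,0],
)

```text
time_s: 6.27
tcp_pos: [0.5674, 0.1172, 0.0903]
ee_rot: [-0.013, 0.952, 0.046, 0.302]
force: [-1.0, -0.1, -2.4]
grip_width: 0.0131
```

Request:
apply_moves(
  moves=[1,-0.2,1.5,0,0,0,0,1,-0.2,1.5,0,0,0,0,1,0,0,0,0,0,0],
)

```text
time_s: 6.52
tcp_pos: [0.567, 0.1202, 0.0903]
ee_rot: [-0.013, 0.952, 0.046, 0.302]
force: [0.2, 0.4, -2.5]
grip_width: 0.0129
```

Request:
apply_moves(
  moves=[1,-0.2,1.5,0,0,0,0,1,-0.2,1,0,0,0,0,1,0,0,0,0,0,0],
)

```text
time_s: 6.77
tcp_pos: [0.5667, 0.1219, 0.0903]
ee_rot: [-0.013, 0.952, 0.046, 0.302]
force: [2.1, -8.4, -2.3]
grip_width: 0.0126
```

Contact with the stop at y ≈ 70 (force −8 N). I'm easing back 1 mm and lowering.

Request:
apply_moves(
  moves=[1,0,-1.2,-2,0,0,0,1,0,0,-3,0,0,0,1,0,0,-3,0,0,0,1,0,0,-2,0,0,0,1,0,0,0,0,0,0],
)

```text
time_s: 7.18
tcp_pos: [0.5663, 0.1214, 0.0795]
ee_rot: [-0.013, 0.952, 0.046, 0.301]
force: [-0.4, 0.4, -3.1]
grip_width: 0.0129
```

In the gap (10.8 mm down with nothing resisting). I lower the last bit and release.

Request:
apply_moves(
  moves=[1,0,0,-1.5,0,0,0,1,0,0,0,0,0,0,0.75,0,0,0,0,0,0,0.65,0,0,0,0,0,0,0.65,0,0,0,0,0,0,0.65,0,0,0,0,0,0],
)

```text
time_s: 7.68
tcp_pos: [0.5669, 0.1213, 0.0792]
ee_rot: [-0.013, 0.952, 0.046, 0.302]
force: [0.0, 0.0, 0.5]
grip_width: 0.0302
```

Request:
apply_moves(
  moves=[0.65,-13,-1,19,0,0,0,0.65,-13,-1,19,0,0,0,0.65,-13,-1,19,0,0,0,0.65,-13,-1,19,0,0,0,0.65,-13,-1,19,0,0,0,0.65,-13,-1,19,0,0,0,0.65,-13,-1,19,0,0,0,0.65,0,0,0,0,0,0],
)

```text
time_s: 8.35
tcp_pos: [0.4753, 0.1145, 0.2156]
ee_rot: [-0.014, 0.951, 0.046, 0.304]
force: [0.0, 0.4, 0.5]
grip_width: 0.03
```

```bash
python3 - <<'E'
from h import *
goto([-.058,.069,.172],35)
f=optics.grab_frame("wrist"); cv2.imwrite("pics/w3.png",cv2.resize(f["image"][80:330,60:560,::-1],None,fx=1.6,fy=1.6,interpolation=cv2.INTER_CUBIC))
f=optics.grab_frame("scene"); cv2.imwrite("pics/s3.png",f["image"][:,:,::-1])
E
```

```text
t 8.35 F [0.  0.4 0.5] w 0.03 tcp jig mm [-82.1  72.  215.6]
shift [ 24.2  -0.6 -43.6] rot [0.04 0.47 0.1 ]
```

View pics/w3.png

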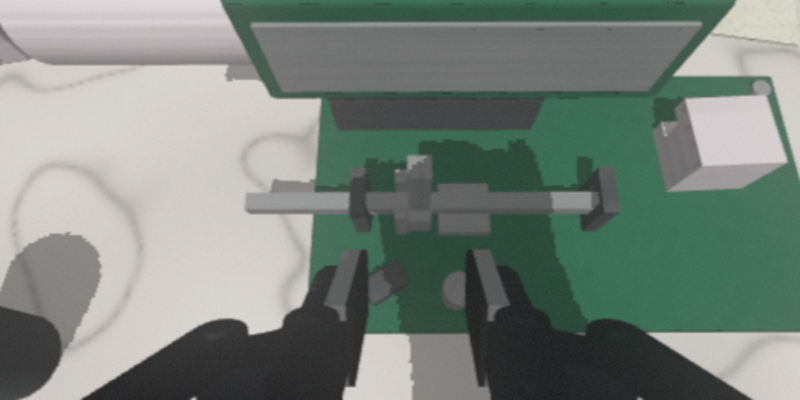

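Bolt handle at crop (417,165): its foot sits in the gap between the ridge (463,208) and the fork. The keepers, roller (455,290) and gauge (387,283) are undisturbed. Next I measure the anvil's yaw.

```bash
python3 - <<'E'
from h import *
np.set_printoptions(precision=1,suppress=True)
T,s=tool(); f=optics.grab_frame("wrist"); M=T@np.array(f["mount"]); im=f["image"].astype(int)
m=((im.min(2)>170)).astype(np.uint8); m[:, :440]=0; m[:130]=0;m[200:]=0
g=(np.abs(im[:,:,0]-im[:,:,1])<25)&(im.min(2)>150)
r0=m.copy()
n,l,st,c=cv2.connectedComponentsWithStats(m); print([(st[i].tolist()) for i in range(1,n) if st[i][4]>200])
u=lambda c:((c[0]+.5)/1.6-.5+60,(c[1]+.5)/1.6-.5+80)
P=np.array([1e3*toj(onz(f,u(c),.07,M)) for c in [(683,98),(772,96),(786,160),(700,166)]]); print(P,P.mean(0))
for n,c,z in [("BR",(782,80),.02),("handle",(421,162),.106),("near keeper",(607,178),.067)]: print(n,1e3*toj(onz(f,u(c),z,M)))
fs=optics.grab_frame("scene")
E
```

```text
[[545, 130, 95, 70, 5965], [490, 137, 64, 46, 2252]]
[[  61.4 -107.9   70. ]
 [  62.9 -168.2   70. ]
 [  16.3 -166.1   70. ]
 [  12.1 -109.9   70. ]] [  38.2 -138.    70. ]
BR [ 106.2 -220.1   20. ]
handle [  0.1  68.9 106. ]
near keeper [  5.1 -50.6  67. ]
```

```bash
python3 - <<'E'
from h import *
goto([.020,-.139,.200],-30)
E
```

```text
t 8.55 F [ 1.2  0.3 -0.6] w 0.0299 tcp jig mm [-81.7  71.7 211.2]
shift [ 121.7 -199.8  -11.2] rot [-6.150e+00  6.482e+01  4.000e-02]
```

Request:
apply_moves(
  moves=[0,2.5,-26,0,0,0,0,0,2.5,-26,0,0,0,0,0,2.5,-26,0,-0.6,6.5,0,0,2.5,-26,0,-0.6,6.5,0,0,2.5,-26,0,-0.6,6.5,0,0,2.5,-26,0,-0.6,6.5,0,0,2.5,-26,0,-0.6,6.5,0,0,2.5,-26,0,-0.6,6.5,0],
)

```text
time_s: 9.22
tcp_pos: [0.4958, -0.0954, 0.211]
ee_rot: [0.001, 0.998, 0.047, -0.038]
force: [0.0, 0.5, 0.1]
grip_width: 0.0852
```

Request:
apply_moves(
  moves=[0,21,2,-5,-0.6,6.5,0,0,21,2,-5,-0.6,6.5,0,0,21,2,-5,-0.6,6.5,0,0,21,2,-5,-0.6,6.5,0,0,21,2,-5,0,0,0,0,21,2,-5,0,0,0,0,21,2,-5,0,0,0,0,0,0,0,0,0,0],
)

```text
time_s: 9.88
tcp_pos: [0.6439, -0.0793, 0.1717]
ee_rot: [0.011, 0.964, 0.047, -0.262]
force: [-0.7, -0.4, -0.8]
grip_width: 0.0853
```

```bash
python3 - <<'E'
from h import *
goto([.0906,-.139,.138],-30)
print(monitor.sense()["qpos"])
f=optics.grab_frame("wrist"); cv2.imwrite("pics/w4.png",f["image"][:,:,::-1])
E
```

```text
t 9.8833 F [-0.7 -0.4 -0.8] w 0.0853 tcp jig mm [  66.9 -137.3  171.7]
shift [ 23.8   0.6 -33.7] rot [-0.15 -0.36  0.08]
[-0.13618218  0.89796299  0.81210413 -0.12230973  1.94742081  1.32290232]
```

View pics/w4.png

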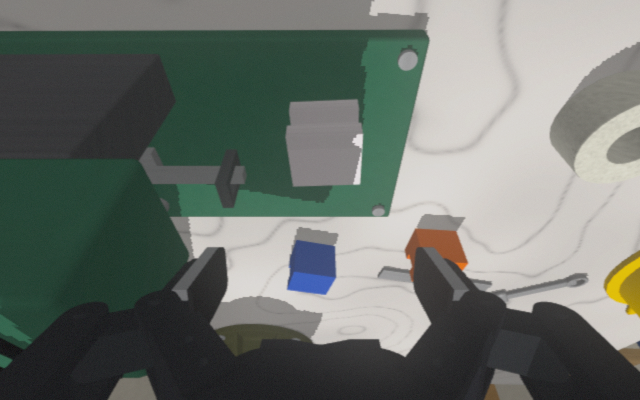

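Wrist sees the anvil from behind and above: slot band at (325,120), front top edge from (292,185) to (360,184), parallel to the bed edge at row 216. So its yaw is ≈ 0–1°.

```bash
python3 - <<'E'
from h import *
np.set_printoptions(precision=1,suppress=True)
T,s=tool(); f=optics.grab_frame("wrist"); M=T@np.array(f["mount"])
for n,c,z in [("aFL",(292,185.5),.07),("aFR",(360.5,184.5),.07),("aBL?",(287.5,128),.07),("aBR?",(362,125),.07),("bed FR",(386,216.5),.02),("bed BR",(428,33),.02),("bar end",(246,167),.045),("keeper -y/near",(229,152),.067)]: print(n,1e3*toj(onz(f,c,z,M)))
goto([.0306,-.139,.0338],-30)
E
```

```text
aFL [  13.7 -113.4   70. ]
aFR [  14.9 -170.7   70. ]
aBL? [  70.3 -113.9   70. ]
aBR? [  72.7 -166.5   70. ]
bed FR [ -84.7 -214.1   20. ]
bed BR [ 116.5 -214.    20. ]
bar end [ 12.7 -70.4  45. ]
keeper -y/near [ 46.6 -66.7  67. ]
t 9.9833 F [-1.  -0.3  0.5] w 0.0853 tcp jig mm [  65.2 -137.6  174.1]
shift [ -34.3   -4.8 -140.3] rot [-0.1 -0.2  0.1]
```

Bed corners match to within 1.5 mm. Anvil front edge x ≈ 14, y centre ≈ −142. I'm descending astride it.

Request:
apply_moves(
  moves=[0,-5,-1.1,-20,0,0,0,0,-5,-1.1,-20,0,0,0,0,-5,-1.1,-20,0,0,0,0,-5,-1.1,-20,0,0,0,0,-5,-1.1,-20,0,0,0,0,-5,-1.1,-20,0,0,0,0,-5,-1.1,-18,0,0,0,0,0,0,0,0,0,0],
)

```text
time_s: 10.65
tcp_pos: [0.6047, -0.0877, 0.0356]
ee_rot: [0.011, 0.964, 0.046, -0.262]
force: [-0.2, 0.2, -0.6]
grip_width: 0.0855
```

```bash
python3 - <<'E'
from h import *
goto([.029,-.142,.031],-30)
E
```

```text
t 10.65 F [-0.2  0.2 -0.6] w 0.0855 tcp jig mm [  27.  -141.8   35.6]
shift [ 2.  -0.  -4.6] rot [-0.16 -0.39  0.15]
```

Request:
apply_moves(
  moves=[0,2,0,-3,0,0,0,0.3,0,0,0,0,0,0,1,0,0,0,0,0,0,1,0,0,0,0,0,0,1,0,0,0,0,0,0,1,0,0,0,0,0,0],
)

```text
time_s: 11.15
tcp_pos: [0.6103, -0.0874, 0.0375]
ee_rot: [0.012, 0.965, 0.046, -0.258]
force: [2.7, 1.3, 6.4]
grip_width: 0.0553
```

```bash
python3 - <<'E'
from h import *
goto([.029,-.142,.031],-30)
f=optics.grab_frame("wrist"); cv2.imwrite("pics/w5.png",f["image"][:,:,::-1])
# tipping plan: TCP arc about front lower edge
T,s=tool(); p=toj(T[:3,3]); piv=np.array([.0145,p[1],.020])
def P(d): return piv+R.from_euler('y',-d,degrees=True).apply(p-piv)
for k in range(13):
    d=1e3*RJ@(P(7*(k+1))-P(7*k)); print(7*(k+1),np.round(d,1),np.round(1e3*P(7*(k+1)),0))
print(7*RJ@[0,-1,0])
E
```

```text
t 11.15 F [2.7 1.3 6.4] w 0.0553 tcp jig mm [  32.7 -142.1   37.5]
shift [-3.7 -0.3 -6.5] rot [-0.08  0.11  0.1 ]
7 [-2.3 -0.2  2.1] [  30. -142.   40.]
14 [-2.5 -0.2  1.8] [  28. -142.   41.]
21 [-2.7 -0.3  1.5] [  25. -142.   43.]
28 [-2.8 -0.3  1.1] [  22. -142.   44.]
35 [-3.  -0.3  0.8] [  19. -142.   45.]
42 [-3.  -0.3  0.4] [  16. -142.   45.]
49 [-3.1 -0.3  0. ] [  13. -142.   45.]
56 [-3.  -0.3 -0.3] [  10. -142.   45.]
63 [-3.  -0.3 -0.7] [   7. -142.   44.]
70 [-2.9 -0.3 -1.1] [   4. -142.   43.]
77 [-2.7 -0.3 -1.4] [   2. -142.   42.]
84 [-2.5 -0.2 -1.7] [  -1. -142.   40.]
91 [-2.3 -0.2 -2. ] [  -3. -142.   38.]
[ 0.67943251 -6.9669485   0.        ]
```

View pics/w5.png

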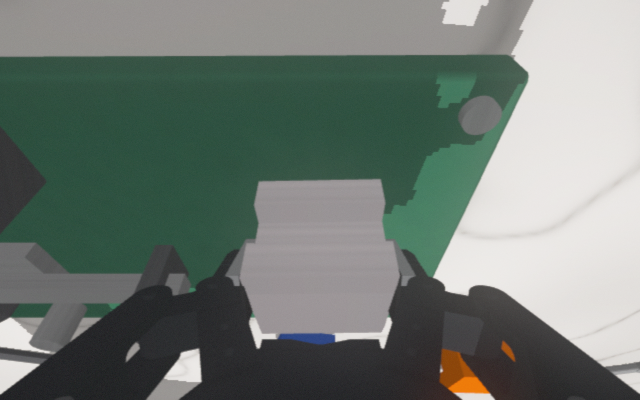

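Held squarely (55 mm, pads at (230,270) and (405,270)). I'm tipping about the front lower edge, checking on the way.

Request:
apply_moves(
  moves=[1,-2,0,3.5,0.7,-7,0,1,-2.5,-0.2,2,0.7,-7,0,1,-2.7,-0.3,1.5,0.7,-7,0,1,-2.8,-0.3,1,0.7,-7,0,1,0,0,0,0,0,0],
)

```text
time_s: 11.62
tcp_pos: [0.5969, -0.0884, 0.044]
ee_rot: [-0.001, 0.999, 0.048, -0.014]
force: [-0.6, -0.8, -3.7]
grip_width: 0.0554
```

```bash
python3 - <<'E'
from h import *
goto([.022,-.142,.044],-2)
print(monitor.sense()["wrist_torque"])
E
```

```text
t 11.6167 F [-0.6 -0.8 -3.7] w 0.0554 tcp jig mm [  19.3 -141.7   44. ]
shift [ 2.7 -0.   0. ] rot [-0.26  0.41  0.08]
[0.02242487 0.02667909 0.01885303]
```

The weight is fully carried, so the edge is just off the bed. I bring it down 2 mm to keep it resting on the edge, and continue.

Request:
apply_moves(
  moves=[1,0,0,-1.5,0,0,0,1,0,0,-1,0,0,0,1,0,0,0,0,0,0],
)

```text
time_s: 11.87
tcp_pos: [0.6, -0.0884, 0.0422]
ee_rot: [-0.001, 0.999, 0.049, -0.018]
force: [-7.9, -0.3, 10.1]
grip_width: 0.0555
```

Request:
apply_moves(
  moves=[1,-3,-0.3,1.2,0.7,-7,0,1,-3,-0.3,0.6,0.7,-7,0,1,-3,-0.3,0,0.7,-7,0,1,0,0,0,0,0,0],
)

```text
time_s: 12.2
tcp_pos: [0.5902, -0.0897, 0.0434]
ee_rot: [-0.01, 0.984, 0.048, 0.17]
force: [1.5, -1.3, 0.2]
grip_width: 0.0555
```

```bash
python3 - <<'E'
from h import *
goto([.013,-.142,.045],19)
E
```

```text
t 12.2 F [ 1.5 -1.3  0.2] w 0.0555 tcp jig mm [  12.4 -142.4   43.4]
shift [0.5 0.4 1.6] rot [-0.25  0.61  0.01]
```

Request:
apply_moves(
  moves=[1,-3,-0.3,-0.3,0.7,-7,0,1,-3,-0.3,-0.7,0.7,-7,0,1,-2.9,-0.3,-1,0.7,-7,0,1,0,0,0,0,0,0],
)

```text
time_s: 12.53
tcp_pos: [0.5888, -0.0828, 0.0427]
ee_rot: [-0.03, 0.959, 0.054, 0.275]
force: [3.3, 2.8, 3.9]
grip_width: 0.0554
```

```bash
python3 - <<'E'
from h import *
goto([.004,-.142,.0415],40)
E
```

```text
t 12.5333 F [3.3 2.8 3.9] w 0.0554 tcp jig mm [  11.7 -135.3   42.7]
shift [-7.  -7.4 -1.2] rot [-0.73 -7.99 -1.45]
```

```bash
python3 - <<'E'
from h import *
s=monitor.sense(); print(s["qpos"],s["qd"],s["time_s"])
goto([.004,-.142,.0415],40)
f=optics.grab_frame("wrist"); cv2.imwrite("pics/w6.png",f["image"][:,:,::-1])
E
```

```text
[-0.30024529  0.46328529  1.91203612  0.77444503  0.34861293  0.47792419] [ 0.01892641  0.00286773 -0.06248339 -0.34672822  0.06746459  0.37573353] 12.5333
t 12.5333 F [3.3 2.8 3.9] w 0.0554 tcp jig mm [  11.7 -135.3   42.7]
shift [-7.  -7.4 -1.2] rot [-0.73 -7.99 -1.45]
```

View pics/w6.png

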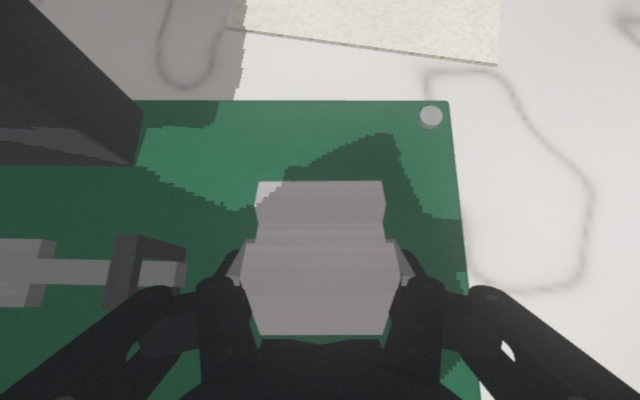

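View: the anvil is still held squarely, tipped ~62°, slot at (320,240). The wrist is near its singularity (q5 = 0.35, q4 turning), so the last rows fell short. There is plenty of time, so I continue in small turns and correct the drift.

Request:
apply_moves(
  moves=[1,-0.9,-0.9,-0.2,0,-1,-0.2,1,-0.9,-0.9,-0.2,-0.1,-1,-0.2,1,-0.9,-0.9,-0.2,-0.1,-1,-0.2,1,-0.9,-0.9,-0.2,-0.1,-1,-0.2,1,-0.9,-0.9,-0.2,-0.1,-1,-0.2,1,-0.9,-0.9,-0.2,-0.1,-1,-0.2,1,-0.9,-0.9,-0.1,-0.1,-1,-0.2,1,-0.7,-0.9,0,-0.1,-1,0],
)

```text
time_s: 13.25
tcp_pos: [0.5824, -0.089, 0.0416]
ee_rot: [-0.018, 0.939, 0.046, 0.341]
force: [0.6, 2.9, 1.4]
grip_width: 0.0552
```

```bash
cat > nx.py <<'E'
from h import *
import sys
s=monitor.sense(); print(np.round(s["qpos"],3))
a=float(sys.argv[1])
# planned TCP for lean a, from start p at -30 lean, pivot (14.5,20), contact-corrected
p=np.array([.0327,-.142,.0365]); piv=np.array([.0145,-.142,.020])
t=piv+R.from_euler('y',-(a+30),degrees=True).apply(p-piv)
goto(t,a)
E
python3 nx.py 40
```

```text
[-0.325  0.455  2.003  1.456  0.271 -0.213]
t 13.25 F [0.6 2.9 1.4] w 0.0552 tcp jig mm [   4.7 -141.    41.6]
shift [ 0.6 -1.   1.1] rot [-0.09 -0.07 -0.13]
```

Request:
apply_moves(
  moves=[1,-0.5,-0.1,-0.2,0.1,-1.2,0,1,-0.5,-0.1,-0.2,0.1,-1.2,0,1,-0.5,-0.1,-0.2,0.1,-1.2,0,1,-0.5,-0.1,-0.2,0.1,-1.2,0,1,-0.4,-0.1,-0.2,0.1,-1.2,0,1,-0.4,-0.1,-0.2,0.1,-1.2,0,1,-0.4,-0.1,-0.2,0.1,-1.2,0,1,-0.4,-0.1,-0.2,0.1,-1.2,0],
)

```text
time_s: 13.92
tcp_pos: [0.5787, -0.0902, 0.0399]
ee_rot: [-0.02, 0.907, 0.045, 0.419]
force: [0.2, 2.2, -0.9]
grip_width: 0.0554
```

```bash
python3 nx.py 50
```

```text
[-0.359  0.485  2.083  2.157  0.415 -0.937]
t 13.9167 F [ 0.2  2.2 -0.9] w 0.0554 tcp jig mm [   1.  -141.8   39.9]
shift [ 0.5 -0.2  0.9] rot [ 0.11 -0.35 -0.09]
```

Request:
apply_moves(
  moves=[1,-0.5,0,-0.5,0.2,-1.7,0,1,-0.5,0,-0.5,0.2,-1.7,0,1,-0.5,0,-0.5,0.2,-1.7,0,1,-0.5,0,-0.5,0.2,-1.7,0,1,-0.5,0,-0.5,0.2,-1.7,0,1,-0.5,0,-0.5,0.2,-1.7,0,1,0,0,0,0,0,0,1,0,0,0,0,0,0],
)

```text
time_s: 14.58
tcp_pos: [0.5757, -0.0906, 0.0372]
ee_rot: [-0.026, 0.865, 0.042, 0.499]
force: [-3.5, -0.9, 4.4]
grip_width: 0.0552
```

```bash
python3 nx.py 60; python3 -c "
from h import *;print(monitor.sense()['wrist_torque'])"
```

```text
[-0.393  0.556  2.14   2.427  0.675 -1.235]
t 14.5833 F [-3.5 -0.9  4.4] w 0.0552 tcp jig mm [  -2.1 -141.8   37.2]
shift [ 0.1 -0.1  1. ] rot [-0.16 -0.1  -0.06]
[ 0.12205529 -0.00065934 -0.07385081]
```

Lean 60.1° (90° tip), bearing lightly on the bed. I release and withdraw.

Request:
apply_moves(
  moves=[0.4,0,0,0,0,0,0,0.2,0,0,0,0,0,0,0,0,0,0,0,0,0,0,0,0,0,0,0,0,0,0,0,0,0,0,0],
)

```text
time_s: 15.0
tcp_pos: [0.5741, -0.0907, 0.0363]
ee_rot: [-0.025, 0.866, 0.041, 0.497]
force: [0.1, 0.9, -0.8]
grip_width: 0.0856
```

Request:
apply_moves(
  moves=[0,-5,-0.5,4,0,0,0,0,-8,-0.8,6,0,0,0,0,-8,-0.8,8,0,0,0,0,-8,-0.8,12,0,0,0,0,-8,-0.8,15,0,0,0,0,-8,-0.8,15,0,0,0,0,-8,-0.8,15,0,0,0,0,-8,-0.8,15,0,0,0],
)

```text
time_s: 15.67
tcp_pos: [0.512, -0.097, 0.127]
ee_rot: [-0.024, 0.867, 0.041, 0.497]
force: [-0.3, -0.8, 0.1]
grip_width: 0.0854
```

```bash
python3 - <<'E'
from h import *
goto([.0,-.142,.2],60)
a=optics.grab_frame("wrist")["image"][:,:,::-1]; b=optics.grab_frame("scene")["image"][150:290,220:345,::-1]; c=optics.grab_frame("top")["image"][120:215,238:368,::-1]
b=cv2.resize(b,(330,370),interpolation=cv2.INTER_CUBIC); a=cv2.resize(a,(360,225)); c=cv2.resize(c,(430,314),interpolation=cv2.INTER_CUBIC)
o=np.zeros((595,790,3),np.uint8); o[:370,:330]=b; o[:314,340:770]=c; o[370:595,:360]=a
t=optics.grab_frame("top")["image"][:,:,::-1]; o[320:589,365:790]=cv2.resize(t,(425,269))
cv2.imwrite("pics/fin.png",o)
E
```

```text
t 15.6667 F [-0.3 -0.8  0.1] w 0.0854 tcp jig mm [ -66.1 -142.   127. ]
shift [65.8  6.4 73. ] rot [-0.04 -0.36  0.09]
```

View pics/fin.png

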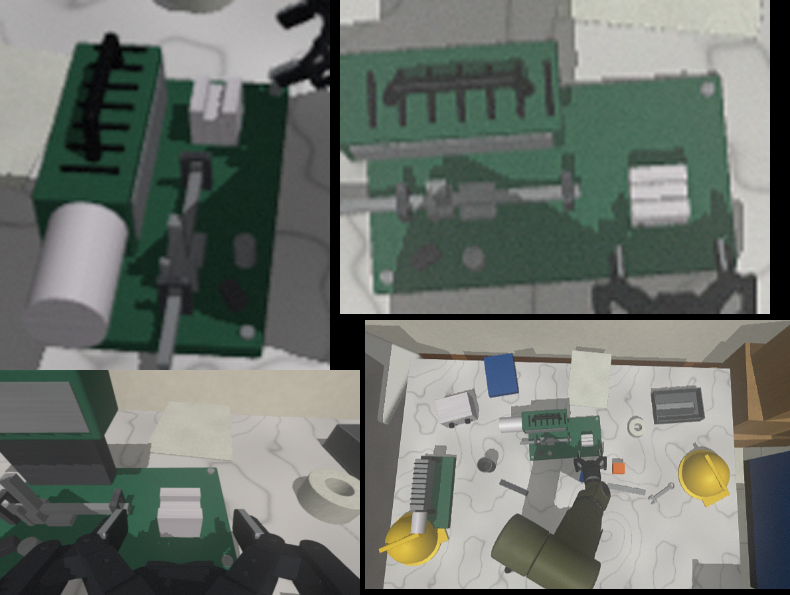

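The anvil lies flat with its slot up (top-crop (658,195)). The bolt's foot sits against the fork, and the roller and gauge haven't moved. I'm handing in.

```bash
python3 -c "
from station import env
print(env.hand_in())"
```

```text
the job is handed in; nothing more can be done
None
```

The job is handed in at about 16 s of the 48 s. By my checks, the bolt is open and the anvil lies on the bed with its slot up.

- **Bolt:** I took it by the handle, lifted it about 12 mm and slid it over the ridge. It touched the stop at bolt y ≈ 70 mm with about 8 N. I backed off 1 mm and lowered it about 11 mm into the gap without resistance, then released it. The picture afterwards shows the foot between the ridge and the fork.
- **Anvil:** I pinched the plain ±y faces and tipped it 90° over its lower front edge. The last views show it flat on the bed with the slot up, the gripper clear and no force on the wrist. The roller and gauge look where they were.

Two things did not go cleanly during the tip:
- **Edge briefly off the bed:** at about 28° the arm carried the anvil's full weight, so its edge was about 1.5 mm clear of the bed. I set it back down at once and carried on.
- **Wrist near its singularity:** at about 62° the turn fell short and the tool drifted 7 mm sideways with the anvil. I corrected the drift and finished in small steps. The final tool angle was within about 0.2° of plan and its y within 1 mm.

I judged the anvil's final position from the gripper and the pictures, and did not measure it again after release.

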